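# Push the filter tube home in the vacuum pump's inlet

### The arm

A 7-joint arm with a two-finger parallel gripper is mounted at the origin on a cart in front of the work surface, level with it; the furniture and walls round the work are solid. World frame = base frame: x ahead of the robot, y to its left, z up, the work surface at z = 0. Lengths are in m, angles in rad, forces in N, time in s.
With the tool pointing down it reaches from about 0.35 to 0.9 m from the base axis. Payload 8.1 kg.
Tool frame: the origin (TCP) lies on the front face of the gripper's body, between the roots of the fingers; the fingertips stand 66 mm ahead of it and the grasp point (between the pads) lies 47 mm ahead of it (arm.finger_overhang is the distance from the TCP to the fingertips, in m); z points along the fingers, y is the line along which they close (so a half turn about z gives the same grasp; the last joint's range is limited). The gripper opens to 92 mm and grips with 3 to 60 N. Pads are 19 mm wide; open, the fingers measure 130 mm over their backs; the gripper's body (75 mm by 190 mm) begins 47 mm behind the grasp point.
Start: joints at [1.159, 0.434, 0.025, 1.573, -0.012, 1.134, -0.075], TCP at [0.19, -0.595, 0.292] pointing down, gripper open.
Joint ranges: [-2.62, 2.62], [-0.44, 2.09], [-1.27, 1.32], [0.08, 2.57], [-1.32, 4.46], [0.12, 2], [-2.74, 2.74]. Speed limits (rad/s): [2.22, 2.22, 3.01, 3.01, 3.14, 3.14, 3.14].

### API

Orientations are given as a rotation vector (axis times angle).
In Python, from cell import readout, cams, workorder, spotter, arm gives the robot as it stands.
- The arm moves only by the shell command python3 -m creep 'ROWS' [FORCE]. ROWS is a JSON list of rows, 1 to 10 of them, each written [[dx, dy, dz], turn, opening]: dx, dy, dz in shares of the most that a row can go, 1 being 50 mm, then a turn about the tool's z in normalised numbers (1 is 2 rad), then the opening from 0.0 (shut) to 1.0 (fully open); each row shifts and turns the commanded pose from where the row before left it, along the tool's axes as they then stand; what a row does not reach is not made up. A row lasts 1/10 s, in which the tool goes at most 0.05 m and 0.15 rad, less where a joint would pass 70% of its speed; a pose out of reach is approached as far as the arm can. The fingers move at their own pace and stop on an object; FORCE is the grip in N (left out, the last holds). Time passes only in rows, so rows that do not move let the fingers close. It prints the time, the measured TCP pose, the force, the opening and the grip force at its end. No shift or turn number may pass 1 either way. Input that does not fit is refused with a message, and nothing moves.
- readout.observe(): the state, without advancing time (a new reading comes with each control period).
- cams.get_image(name): name is "side" or "top"; returns a dict with "image" (384x512x3 uint8, blue, green, red), "fx", "fy", "cx", "cy" (pixels), "distortion" ([k1, k2, p1, p2, k3] as OpenCV has them; the pictures are not rectified), "cam_to_world" (4x4, takes a point from camera to world coordinates). Camera axes: x right, y down, z forward; pixel columns grow to the right and rows downward; lengths in m; the calibration is good to about 2 mm. A picture is of the moment at which its call begins. There is no depth.
- workorder.sign_off(): hands the job in; it is judged then, once.
Trained networks look in a picture, given as the dict that the camera call returned (one of the last four; its "shot" number tells which), for a name from the list of things; names that differ only in an ending like _2 or _b are one class to them, and where a whole thing is asked for, a point or a joint stands for the part that bears it (a point fixed in the world has none). Each returns a list of dicts, best first, with "score" (0 to 1); they miss things now and then, are a little off and sometimes report something else, mostly with a low value. They report only what shows in the picture. A call takes as long as a camera call.
- spotter.boxes_of(picture, name): "centre" ([x, y, z] in m, in the coordinates of the camera as it stood for that picture, good to about 4 mm: the middle of the surface that is visible of it).
The state is a dict: "clock": time; "joints": joint angles; "dq": joint speeds; "joint_efforts": joint torques, N m; "position": TCP position; "ee_rot": TCP orientation; "force": force on the tool from outside, world axes, zero at the start; "ft_torque": the same for the moment, N m; "width": opening from 0.0 (shut) to 1.0 (fully open); "gripper_force": force on a finger pad.
Only numpy, scipy, OpenCV 4.12 (cv2) and the standard library are available. Lean on these libraries where they do the work, as an engineer would, in place of code of your own. Each camera call takes 0.05 s, during which the arm holds its last target. There are 200 camera calls.

### The job

Take the thinner of the two filter tubes out of its stand and push it, nose down, into the push-fit inlet of the small vacuum pump: past the grip of the seal and on until it has pushed the sprung valve disc inside down to its hard bottom, then let go. The seal resists before the tube is home, so do not stop there; but feel for the bottom and do not ram the tube onto it. Leave the thick tube and the other things on the bench where they are.

Things in the scene. Friction and masses are not known exactly. Their poses are not given: they have to be found in the camera images.
- tube_thin: The tube to fit: straight aluminium filter tube, 18 mm diameter, 110 mm long, about 90 g, upright in its stand. Origin at the centre of its lower end (the nose), z along the tube to its top. The nose tapers from 18 to 12 mm over the last 7 mm. Black cap, 21 mm diameter, over the top 8 mm, with a 6 mm nipple on it. Grip the bare barrel 60 to 100 mm above the nose.
- tube_thin_foot (a point): Centre of the lower end of the thin tube (same point as its origin).
- tube_thick: The other filter tube, 28 mm diameter, same length and look; does not fit the inlet. Stands upright in its own stand; leave it. Origin at the centre of its lower end.
- stand_thin: Fixed stand of the thin tube: black 56 mm square base 10 mm thick, with a round grey socket to 36 mm above the bench. The tube's lower end rests 10 mm above the bench, 26 mm deep in the socket with about 1 mm play all round. Origin under the centre, on the bench.
- stand_thick: Like stand_thin but wider, for the thick tube. The two stands may be found in each other's place. Origin under the centre, on the bench.
- inlet: The vacuum pump, fixed: grey box (80 x 110 mm, 57 mm high) and in front of it, on a 76 mm square dark base plate, the inlet: an upright round aluminium housing of 42 mm diameter with a black flared collar on top. Origin on the bench on the axis of the vertical inlet bore; x points to the box, whose centre is 78 mm from the axis.
- inlet_mouth (a point): Centre of the bore's mouth at the top of the collar, 58 mm above the bench. The bore is flared from 25 to 20 mm diameter over its upper 6 mm; below that it has 20 mm diameter (1 mm play all round the tube).
- inlet_seal (a point): Middle of the seal, on the bore axis 40 mm above the bench: four black sprung petals reaching into the bore (36 to 44 mm above the bench), 13.6 mm open at rest. Pushing the nose through them takes roughly 8 to 16 N, sliding on past them less, about 3 to 8 N; the seal then holds the tube when it is let go.
- stop: Valve deep in the bore, barely visible: black 18 mm flat disc which the nose must push down 4 mm, against a light spring (1 to 2.5 N), to a rigid bottom. Bottomed, the nose is 32 to 46 mm below the mouth; this differs every time and is not measured: feel for it. Origin on the bench on the bore axis. Press onto the bottom with 8 to 15 N beyond the sliding force, never over 25 N.
- flux_jar: Jar with screw cap, 31 mm diameter, 49 mm high, bystander. Origin under its centre.
- disc_tape: Roll of film tape lying flat, 52 mm diameter, 12 mm high, bystander. Origin under its centre.
- rosin_tin: Small round tin, 30 mm diameter, 25 mm high, bystander. Origin under its centre.

How it is judged:
On the way, in this order (a step that is already met when the one before it is completed fails the run):
1. the thin tube is lifted out of its stand, nose above the height of the inlet's mouth (height (world z) of tube_thin_foot above 0.058 m), for 0.1 s.
2. the thin tube is through the seal and holds the valve disc down (over 1.75 N) (z of tube_thin_foot in the frame of inlet below 0.03 m and horizontal distance between tube_thin_foot and inlet below 0.003 m and angle between tube_thin's own z axis and vertical below 0.07 rad and contact force between tube_thin and stop above 1.75 N), for 0.2 s.
At the end, for the whole second after the job is handed in: The thin tube stands in the bore, nose past the seal (under 30 mm above the bench) and holding the valve disc down (over 1.75 N, within about 2 mm of its bottom), within 3 mm of the bore axis, under 0.07 rad off vertical, released, at rest; thick tube and bystanders within 20 mm of their places (all of step 2 and linear speed of tube_thin below 0.01 m/s); the robot touches nothing.
It fails at once if the tube is rammed onto the valve disc (over 25 N) (contact force between tube_thin and stop above 25 N).
It fails at once if the tube is forced hard against the inlet (over 45 N) (contact force between tube_thin and inlet above 45 N).
It fails at once if the thick tube or a bystander is moved more than 20 mm (distance of any of tube_thick, flux_jar, disc_tape, rosin_tin from where it was at the start of the episode above 0.02 m).
It also fails if it takes over 48 s, if anything falls off the work surface, if the arm or the gripper's body presses on something with over 40 N, if the wrist force passes 120 N, or if a joint passes its speed limit or range.

## Working session

There is one attempt and no reset: what is moved stays moved. The work goes in short steps, Python scripts to look and compute and a shell command to move; the robot and the scene stay as the last step left them, time stands still between calls to the robot, and variables do not carry over. Pictures are saved under pics/ and viewed, at most 10 in all, crops included, and the job is handed in when it is done.

```bash
mkdir -p pics; cat > h.py <<'E'
from cell import readout, cams, workorder, spotter, arm
import numpy as np, cv2
def K(p): return np.array([[p['fx'],0,p['cx']],[0,p['fy'],p['cy']],[0,0,1.]])
def ray(p,uv):
    n=cv2.undistortPoints(np.array([[uv]],float),K(p),np.array(p['distortion'],float))[0,0]
    T=np.array(p['cam_to_world']); return T[:3,3],T[:3,:3]@np.array([n[0],n[1],1.])
def onz(p,uv,z):
    o,d=ray(p,uv); return o+d*(z-o[2])/d[2]
def proj(p,X):
    T=np.linalg.inv(np.array(p['cam_to_world'])); X=np.atleast_2d(X)@T[:3,:3].T+T[:3,3]
    return cv2.projectPoints(X,np.zeros(3),np.zeros(3),K(p),np.array(p['distortion'],float))[0][:,0]
def w(p,c):
    T=np.array(p['cam_to_world']); return T[:3,:3]@np.array(c)+T[:3,3]
E
python3 - <<'E'
from h import *
s=readout.observe();print(s)
for n in('top','side'):
    p=cams.get_image(n);cv2.imwrite(f'pics/{n}0.png',p['image']);print(n,np.round(p['cam_to_world'],3).tolist(),p['fx'])
    for o in['tube_thin','tube_thick','stand_thin','stand_thick','inlet','flux_jar','disc_tape','rosin_tin']:
        for b in spotter.boxes_of(p,o)[:2]:
            x=w(p,b['centre']);print(o,round(b['score'],2),np.round(x,3),np.round(proj(p,x)[0]))
E
```

```text
{'clock': 0.0, 'joints': array([ 1.15940763,  0.43522122,  0.02499122,  1.57410668, -0.01154617,
        1.13396716, -0.07510725]), 'dq': array([-0.00032371,  0.00014192, -0.00050216,  0.00048352, -0.00125184,
        0.00049151, -0.00155415]), 'joint_efforts': array([ 1.34592028e-04, -6.67849231e+01,  9.85641740e-01, -3.14464009e+01,
       -6.02508523e-02,  4.25724720e-02,  1.63300879e-04]), 'position': array([ 0.18974861, -0.59507684,  0.2914425 ]), 'ee_rot': array([-3.10276011e+00, -4.82779091e-01,  6.80443883e-04]), 'force': array([-0.11482239, -1.30498309, -0.13736859]), 'ft_torque': array([ 0.02411598, -0.0054332 , -0.01032667]), 'gripper_force': 0.0, 'width': 0.998487542911773}
top [[0.023, -0.995, 0.096, 0.372], [-1.0, -0.025, -0.015, 0.143], [0.017, -0.095, -0.995, 1.255], [0.0, 0.0, 0.0, 1.0]] 399.4624572340835
tube_thick 0.59 [0.46  0.103 0.119] [266. 201.]
stand_thin 0.7 [ 0.457 -0.107  0.011] [332. 206.]
stand_thick 0.64 [0.456 0.11  0.009] [262. 205.]
inlet 0.96 [0.526 0.267 0.052] [211. 180.]
flux_jar 0.65 [0.447 0.42  0.046] [160. 205.]
flux_jar 0.64 [0.527 0.263 0.053] [213. 180.]
disc_tape 0.72 [ 0.533 -0.177  0.011] [354. 183.]
rosin_tin 0.62 [0.43  0.015 0.026] [293. 214.]
rosin_tin 0.25 [ 0.456 -0.115  0.116] [342. 204.]
side [[-0.955, -0.159, 0.25, 0.217], [-0.296, 0.444, -0.846, 1.027], [0.023, -0.882, -0.471, 0.544], [0.0, 0.0, 0.0, 1.0]] 442.47331025062977
tube_thin 0.63 [0.431 0.016 0.025] [280. 181.]
tube_thin 0.57 [ 0.464 -0.112  0.086] [280. 140.]
tube_thick 0.89 [0.461 0.114 0.09 ] [260. 172.]
stand_thin 0.74 [ 0.45  -0.107  0.013] [283. 165.]
stand_thick 0.82 [0.457 0.118 0.022] [260. 198.]
inlet 0.98 [0.522 0.289 0.043] [208. 222.]
flux_jar 0.56 [0.443 0.433 0.038] [219. 272.]
rosin_tin 0.44 [0.431 0.017 0.024] [280. 181.]
rosin_tin 0.31 [0.459 0.11  0.088] [260. 172.]
```

View pics/top0.png

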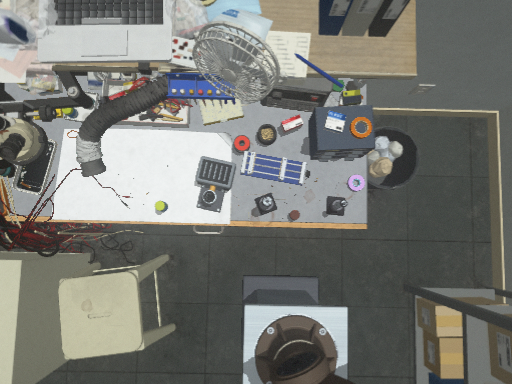

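View pics/side0.png

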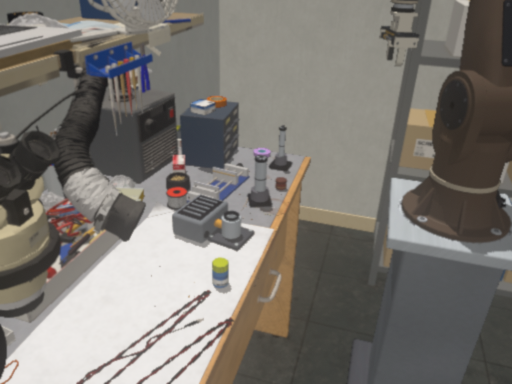

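The top view shows the stands at about (265,204) and (337,205), and the inlet bore at about (209,196) with its box at (215,172). I'll enlarge both views.

```bash
python3 - <<'E'
import cv2
a=cv2.imread('pics/top0.png');b=cv2.imread('pics/side0.png')
cv2.imwrite('pics/topc.png',cv2.resize(a[150:226,185:375],None,fx=4.2,fy=4.2,interpolation=cv2.INTER_CUBIC))
cv2.imwrite('pics/sidec.png',cv2.resize(b[115:260,160:310],None,fx=4,fy=4,interpolation=cv2.INTER_CUBIC))
E
```

```text
(no output)
```

View pics/topc.png

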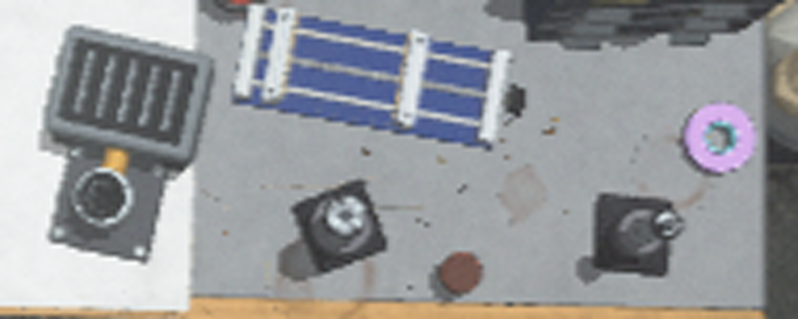

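View pics/sidec.png

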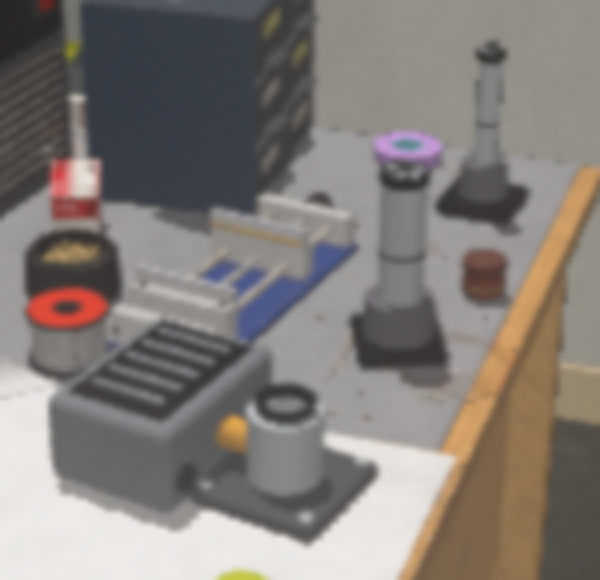

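The crops show the thin tube in the right-hand stand: cap at top-crop (668,222), side-crop (490,50). The thick tube is in the left stand. The mouth is at top-crop (103,195), side-crop (288,403).

```bash
python3 - <<'E'
from h import *
pt=cams.get_image('top');ps=cams.get_image('side')
T=lambda x,y:((x+.5)/4.2-.5+185,(y+.5)/4.2-.5+150)
S=lambda x,y:((x+.5)/4-.5+160,(y+.5)/4-.5+115)
def tri(a,b):
    (o1,d1),(o2,d2)=ray(pt,a),ray(ps,b)
    t=np.linalg.lstsq(np.c_[d1,-d2],o2-o1,rcond=None)[0]
    p,q=o1+t[0]*d1,o2+t[1]*d2; return np.round((p+q)/2,4),np.round(p-q,4)
print('mouth',tri(T(103,195),S(288,403)),onz(pt,T(103,195),.058),onz(ps,S(288,403),.058))
print('cap',tri(T(668,222),S(490,50)),onz(pt,T(668,222),.122),onz(ps,S(490,50),.122))
print('stand base top',onz(pt,T(632,236),.01))
print('stand base side',onz(ps,S(482,198),.01))
print('box top',onz(pt,T(130,95),.057))
a=np.array
for n,xy in(('thin',(.457,-.110)),('inlet',(.48,.277))):
    print(n,[np.round(proj(pt,[*xy,z])[0],1) for z in(0,.058,.12)],[np.round(proj(ps,[*xy,z])[0],1) for z in(0,.058,.12)])
E
```

```text
mouth (array([0.4762, 0.2711, 0.0572]), array([0.0004, 0.0001, 0.    ])) [0.47632773 0.27105666 0.058     ] [0.47554775 0.27230009 0.058     ]
cap (array([ 0.4624, -0.1191,  0.1224]), array([-0.0012, -0.0002, -0.    ])) [ 0.46181362 -0.11930508  0.122     ] [ 0.46319818 -0.12017089  0.122     ]
stand base top [ 0.45953953 -0.1183637   0.01      ]
stand base side [ 0.46183008 -0.11785325  0.01      ]
box top [0.54908842 0.25429025 0.057     ]
thin [array([331.8, 206.8]), array([335.7, 205.6]), array([340.3, 204.1])] [array([280.9, 168.6]), array([282.1, 150. ]), array([283.4, 129.3])]
inlet [array([209.2, 196.5]), array([207.2, 194.8]), array([204.8, 192.8])] [array([228.8, 239. ]), array([228.9, 216.1]), array([229. , 190.1])]
```

The rows are not in the units I measure in: shifts go in shares of 50 mm and turns go in shares of 2 rad. I convert before sending: -0.034 m is -0.68, 0.02 m is 0.4, 0.15 rad / 2 = 0.075.

```bash
python3 -m creep '[[[0, 0, 0], 0.075, 1], [[0, 0, 0], 0.075, 1], [[0.4, -0.68, 0], 0, 1], [[0.4, -0.68, 0], 0, 1], [[0.4, -0.68, 0], 0, 1], [[0.4, -0.68, 0], 0, 1], [[0.4, -0.68, 0], 0, 1], [[0.4, -0.68, 0], 0, 1], [[0.4, -0.68, 0], 0, 1], [[0.4, -0.68, 0], 0, 1]]' 25
cat >> h.py <<'E'
from scipy.spatial.transform import Rotation as Ro
def to(X):
    s=readout.observe();R=Ro.from_rotvec(s['ee_rot']).as_matrix()
    print('tcp',np.round(s['position'],4),'x',np.round(R[:,0],3),'z',np.round(R[:,2],3),'F',np.round(s['force'],2),'w',round(s['width'],3),'t',s['clock'],'togo(tool)',np.round(R.T@(np.array(X)-s['position']),4))
E
python3 -c "
from h import *
to([.462,-.119,.139])"
```

```text
clock: 2.0
position: [0.3481, -0.3206, 0.2925]
ee_rot: [3.141, 0.014, 0.001]
force: [0.2, 0.7, -0.3]
width: 1.002
gripper_force: 0.0
tcp [ 0.3481 -0.3206  0.2925] x [1.    0.009 0.   ] z [ 0. -0. -1.] F [ 0.19  0.72 -0.3 ] w 1.002 t 2.0 togo(tool) [ 0.1155 -0.2007  0.1535]
```

To row units: -0.033 m is -0.66, 0.03 m is 0.6.

```bash
python3 -m creep '[[[0.38, -0.66, 0], 0, 1], [[0.38, -0.66, 0], 0, 1], [[0.38, -0.66, 0], 0, 1], [[0.38, -0.66, 0], 0, 1], [[0.38, -0.66, 0.2], 0, 1], [[0.38, -0.66, 0.4], 0, 1], [[0, 0, 0.6], 0, 1], [[0, 0, 0.6], 0, 1], [[0, 0, 0], 0, 1]]'
python3 - <<'E'
from h import *
to([.462,-.119,.139])
p=cams.get_image('side');cv2.imwrite('pics/g.png',cv2.resize(p['image'][80:200,220:340],None,fx=5,fy=5,interpolation=cv2.INTER_CUBIC))
for z in (.045,.1): print(proj(p,[.462,-.119,z]))
E
```

```text
clock: 2.9
position: [0.4578, -0.1225, 0.1994]
ee_rot: [-3.14, -0.015, 0.009]
force: [-0.4, -0.4, 0.2]
width: 0.999
gripper_force: 0.0
tcp [ 0.4578 -0.1225  0.1994] x [ 1.     0.01  -0.006] z [-0.006  0.001 -1.   ] F [-0.42 -0.36  0.23] w 0.999 t 2.9 togo(tool) [ 0.0046 -0.0034  0.0603]
[[280.85609972 152.83287778]]
[[281.98395749 134.75514925]]
```

View pics/g.png

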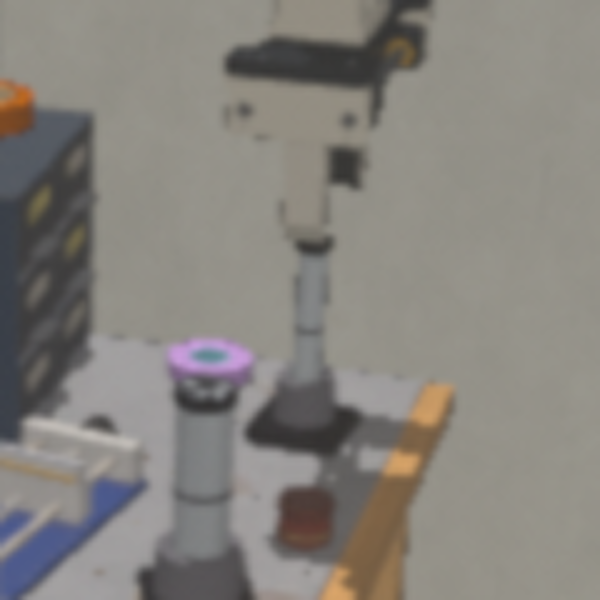

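The finger is centred over the tube to a few mm (finger at crop x 305, tube at 313). I'll descend.

To row units: 0.015 m is 0.3, 0.01 m is 0.2.

```bash
python3 -m creep '[[[0.04, -0.06, 0.2], 0, 1], [[0.02, 0, 0.3], 0, 1], [[0, 0, 0.3], 0, 1], [[0, 0, 0.2], 0, 1], [[0, 0, 0.18], 0, 1], [[0, 0, 0], 0, 1]]' 
python3 -c "
from h import *
to([.461,-.119,.139])"
```

```text
clock: 3.55
position: [0.4626, -0.1201, 0.1427]
ee_rot: [-3.141, -0.013, 0.001]
force: [-0.5, 0.2, 0.1]
width: 1.001
gripper_force: 0.0
tcp [ 0.4626 -0.1201  0.1427] x [ 1.     0.009 -0.001] z [-0.001  0.    -1.   ] F [-0.48  0.21  0.06] w 1.001 t 3.55 togo(tool) [-0.0016 -0.0011  0.0037]
```

To row units: 0.004 m is 0.08, -0.001 m is -0.02.

```bash
python3 -m creep '[[[-0.02, -0.02, 0.08], 0, 0.5], [[0, 0, 0], 0, 0.25], [[0, 0, 0], 0, 0.2], [[0, 0, 0], 0, 0.1], [[0, 0, 0], 0, 0.1], [[0, 0, 0], 0, 0.1], [[0, 0, 0], 0, 0.1], [[0, 0, 0], 0, 0.1], [[0, 0, 0], 0, 0.1]]' 30
```

```text
clock: 4.45
position: [0.4618, -0.1191, 0.1392]
ee_rot: [3.142, 0.014, -0.0]
force: [0.3, -0.2, -0.5]
width: 0.265
gripper_force: 0.0
```

```bash
python3 -c "
from h import *
to([.461,-.119,.139])"
```

```text
tcp [ 0.4618 -0.1191  0.1392] x [ 1.     0.009 -0.   ] z [-0. -0. -1.] F [ 0.25 -0.21 -0.48] w 0.265 t 4.45 togo(tool) [-0.0008 -0.0001  0.0002]
```

```bash
python3 -m creep '[[[0, 0, 0], 0, 0], [[0, 0, 0], 0, 0], [[0, 0, 0], 0, 0], [[0, 0, 0], 0, 0], [[0, 0, 0], 0, 0]]' 45
```

```text
clock: 4.95
position: [0.4618, -0.1191, 0.1392]
ee_rot: [3.142, 0.014, -0.0]
force: [0.2, 0.3, -0.8]
width: 0.208
gripper_force: 45.0
```

To row units: -0.03 m is -0.6, -0.02 m is -0.4.

```bash
python3 -m creep '[[[0, 0, -0.2], 0, 0], [[0, 0, -0.4], 0, 0], [[0, 0, -0.6], 0, 0], [[0, 0, -0.6], 0, 0], [[0, 0, -0.6], 0, 0], [[0, 0, -0.6], 0, 0], [[0, 0, -0.2], 0, 0], [[0, 0, 0], 0, 0]]'
python3 - <<'E'
from h import *
to([.476,.271,.29])
p=cams.get_image('side');s=readout.observe()['position']
cv2.imwrite('pics/l.png',cv2.resize(p['image'][50:200,220:340],None,fx=4,fy=4,interpolation=cv2.INTER_CUBIC))
print([np.round((proj(p,s+[0,0,-d])[0]-[220,50])*4) for d in(.047,.087,.129)])
E
```

```text
clock: 5.75
position: [0.4623, -0.1191, 0.3008]
ee_rot: [3.141, 0.014, 0.005]
force: [0.3, 1.1, -1.4]
width: 0.21
gripper_force: 45.0
tcp [ 0.4623 -0.1191  0.3008] x [1.    0.009 0.003] z [ 0.003 -0.001 -1.   ] F [ 0.32  1.11 -1.35] w 0.21 t 5.75 togo(tool) [ 0.017  -0.39    0.0106]
[array([262., 122.]), array([258., 182.]), array([254., 242.])]
```

View pics/l.png

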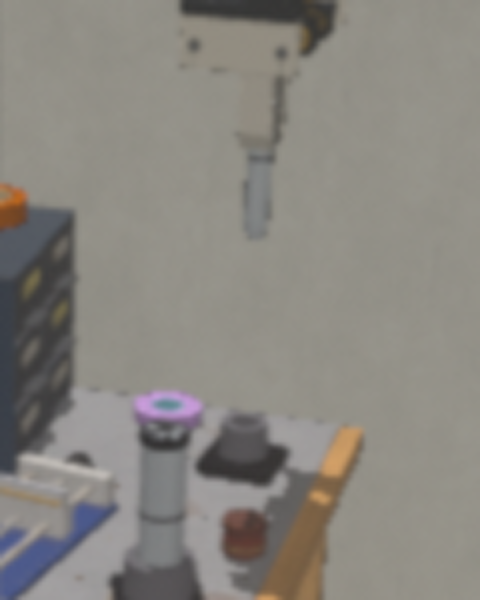

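The tube is held straight, with the nose at crop (256,238) as predicted (254,242). Now to carry it across.

To row units: -0.045 m is -0.9, 0.0015 m is 0.03.

```bash
python3 -m creep '[[[0.03, -0.4, 0], 0, 0], [[0.03, -0.8, 0], 0, 0], [[0.03, -0.9, 0], 0, 0], [[0.03, -0.9, 0], 0, 0], [[0.03, -0.9, 0], 0, 0], [[0.03, -0.9, 0], 0, 0], [[0.04, -0.9, 0], 0, 0], [[0.04, -0.9, 0], 0, 0], [[0.04, -0.8, 0], 0, 0], [[0.04, -0.4, 0], 0, 0]]'
python3 -m creep '[[[0, 0, 0.4], 0, 0], [[0, 0, 0.6], 0, 0], [[0, 0, 0.4], 0, 0], [[0, 0, 0], 0, 0], [[0, 0, 0], 0, 0]]'
python3 - <<'E'
from h import *
to([.476,.271,.2])
p=cams.get_image('side');s=readout.observe()['position']
cv2.imwrite('pics/m.png',cv2.resize(p['image'][130:260,170:300],None,fx=4.5,fy=4.5,interpolation=cv2.INTER_CUBIC))
print([np.round((proj(p,q)[0]-[170,130]+.5)*4.5-.5) for q in(s+[0,0,-.129],s+[0,0,-.1],[.476,.271,.058])])
p=cams.get_image('top')
print([np.round(proj(p,q)[0],1) for q in(s,s+[0,0,-.129],[.476,.271,.058])])
E
```

```text
clock: 6.8
position: [0.4737, 0.2749, 0.2973]
ee_rot: [-3.141, -0.021, 0.005]
force: [0.1, -0.1, -0.5]
width: 0.205
gripper_force: 45.0
clock: 7.3
position: [0.4749, 0.2709, 0.2284]
ee_rot: [3.141, 0.014, -0.003]
force: [1.0, 1.5, -1.0]
width: 0.212
gripper_force: 45.0
tcp [0.4749 0.2709 0.2284] x [ 1.     0.009 -0.002] z [-0.002 -0.001 -1.   ] F [ 1.04  1.47 -0.98] w 0.212 t 7.3 togo(tool) [ 0.0012 -0.0002  0.0284]
[array([281., 306.]), array([281., 250.]), array([279., 384.])]
[array([202.2, 190.5]), array([207.6, 195.1]), array([209.2, 196.2])]
```

View pics/m.png

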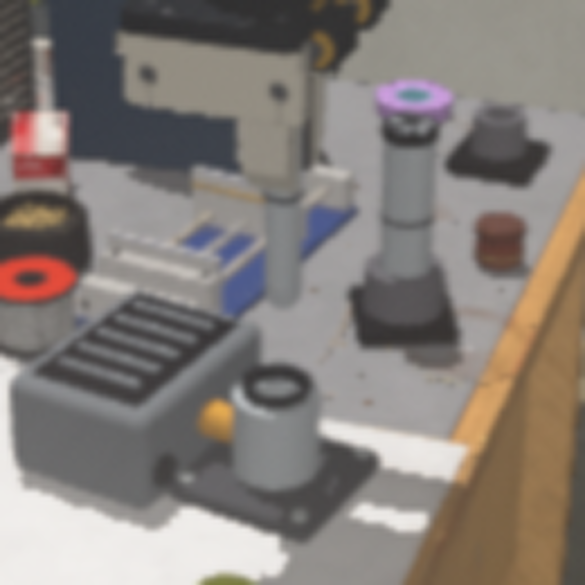

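The nose shows at about (283,302) and the collar centre at about (275,385), so x is 2–3 mm short. I'll check with intensity profiles.

```bash
python3 - <<'E'
from h import *
p=cams.get_image('side');g=p['image'].mean(2).astype(int)
for r in(184,188,192,194,196,198):print(r,g[r,222:242])
print()
for r in range(208,236,2):print(r,g[r,218:246])
p=cams.get_image('top');g=p['image'].mean(2).astype(int)
for r in range(186,206):print(r,g[r,196:222])
E
```

```text
184 [103 104 109 126 146 149 134 128 131 133 133 130 125 121 117 108  97  91
  94 118]
188 [155 143 123 111 107 112 123 128 131 133 132 129 124 121 121 130 147 158
 160 159]
192 [104 103 103 102 105 112 122 127 130 131 130 128 124 124 134 153 159 158
 158 158]
194 [103 104 103 104 104 109 119 124 126 128 129 127 123 125 138 154 152 141
 143 154]
196 [103 102 102  99  93  99 117 129 127 126 125 125 130 143 156 159 159 159
 158 157]
198 [ 99  92  92 106 127 149 157 157 154 150 151 154 156 160 161 161 161 162
 161 160]

208 [132 127 118 108  97  92  89  88  91 108 139 155 159 160 159 159 160 160
 160 160 160 160 160 159 152 147 157 160]
210 [115 105  95  90  88  87  88  87  87 102 125 137 130 127 126 131 141 148
 154 159 161 161 158 153 157 160 160 159]
212 [ 95  91  88  89  87  85  76  69  63  59  59  58  58  59  59  59  62  70
  87 108 133 152 160 161 160 160 160 158]
214 [ 89  89  89  92  97  91  68  58  64  80  91  93  95  98 101  95  86  72
  60  59  79 117 149 158 159 159 160 159]
216 [ 88  89  95 122 153 140  89  68  85 110 125 129 131 132 133 130 123 109
  88  67  77 106 133 153
[... 2088 characters left out ...]
 79 81 84 81
 82 82]
198 [79 81 82 76 79 82 82 83 81 84 81 84 83 80 81 83 83 83 82 83 81 81 80 83
 82 82]
199 [80 82 83 78 81 79 79 80 80 77 82 82 78 81 80 83 80 79 80 81 82 81 80 81
 85 78]
200 [76 78 82 80 79 80 79 79 79 79 83 82 78 81 80 81 82 79 83 82 79 79 83 79
 79 81]
201 [75 79 80 76 79 77 79 80 77 80 77 76 80 81 81 80 80 78 81 83 81 79 81 82
 81 80]
202 [79 79 79 79 74 77 77 77 79 80 79 80 82 81 78 80 81 78 77 80 84 81 80 80
 80 82]
203 [77 78 79 79 77 81 81 75 80 78 78 78 80 81 81 82 83 81 76 80 81 80 78 81
 81 81]
204 [76 77 79 81 75 75 79 79 78 77 77 79 81 74 77 81 79 77 80 79 79 81 78 79
 84 80]
205 [77 75 76 76 73 75 78 77 76 78 77 78 78 82 77 75 81 80 79 83 80 82 82 79
 80 80]
```

Measured tube column is 231.7 and bore column 231.0, so I need +1.5 mm in x. I'll correct that and approach the mouth.

To row units: 0.015 m is 0.3, 0.0015 m is 0.03.

```bash
python3 -m creep '[[[0.03, -0.01, 0], 0, 0], [[0, 0, 0.3], 0, 0], [[0, 0, 0.3], 0, 0], [[0, 0, 0.16], 0, 0], [[0, 0, 0], 0, 0], [[0, 0, 0], 0, 0]]'
python3 -c "
from h import *
to([.4765,.2715,.187])"
```

```text
clock: 8.1
position: [0.4771, 0.2718, 0.1917]
ee_rot: [-3.141, -0.014, -0.001]
force: [-0.1, 0.1, -0.7]
width: 0.208
gripper_force: 45.0
tcp [0.4771 0.2718 0.1917] x [1.    0.009 0.   ] z [ 0.  0. -1.] F [-0.11  0.11 -0.75] w 0.208 t 8.1 togo(tool) [-0.0006  0.0003  0.0047]
```

To row units: 0.003 m is 0.06.

```bash
for i in 1; do python3 -m creep '[[[0, 0, 0.06], 0, 0], [[0, 0, 0.06], 0, 0], [[0, 0, 0.06], 0, 0], [[0, 0, 0], 0, 0]]'; done; python3 -m creep '[[[0, 0, 0.04], 0, 0], [[0, 0, 0.04], 0, 0], [[0, 0, 0], 0, 0]]'
```

```text
clock: 8.5
position: [0.4767, 0.2714, 0.1818]
ee_rot: [3.141, 0.014, -0.001]
force: [0.1, -0.2, -1.9]
width: 0.206
gripper_force: 45.0
clock: 8.8
position: [0.4768, 0.2715, 0.1779]
ee_rot: [3.141, 0.014, -0.001]
force: [0.4, -0.2, -0.8]
width: 0.207
gripper_force: 45.0
```

To row units: 0.002 m is 0.04.

```bash
python3 -m creep '[[[0, 0, 0.04], 0, 0], [[0, 0, 0.04], 0, 0], [[0, 0, 0], 0, 0]]'; python3 -m creep '[[[0, 0, 0.04], 0, 0], [[0, 0, 0.04], 0, 0], [[0, 0, 0], 0, 0]]'
```

```text
clock: 9.1
position: [0.4768, 0.2716, 0.1739]
ee_rot: [3.142, 0.014, -0.0]
force: [0.7, 0.1, -1.9]
width: 0.206
gripper_force: 45.0
clock: 9.4
position: [0.4768, 0.2716, 0.1699]
ee_rot: [3.142, 0.014, -0.0]
force: [0.6, 0.7, -0.7]
width: 0.211
gripper_force: 45.0
```

To row units: 0.002 m is 0.04.

```bash
for i in 1; do python3 -m creep '[[[0, 0, 0.04], 0, 0], [[0, 0, 0], 0, 0]]'; done; python3 -m creep '[[[0, 0, 0.04], 0, 0], [[0, 0, 0], 0, 0]]'; python3 -m creep '[[[0, 0, 0.02], 0, 0], [[0, 0, 0.02], 0, 0], [[0, 0, 0], 0, 0]]'
```

```text
clock: 9.6
position: [0.4769, 0.2718, 0.1681]
ee_rot: [-3.141, -0.014, -0.0]
force: [0.6, 1.8, -0.9]
width: 0.208
gripper_force: 45.0
clock: 9.8
position: [0.4772, 0.2719, 0.1665]
ee_rot: [-3.141, -0.014, -0.001]
force: [0.3, 1.2, 1.4]
width: 0.204
gripper_force: 45.0
clock: 10.1
position: [0.4772, 0.2719, 0.1646]
ee_rot: [-3.141, -0.014, -0.001]
force: [0.2, 0.8, 3.1]
width: 0.208
gripper_force: 45.0
```

To row units: 0.001 m is 0.02.

```bash
python3 -m creep '[[[0, 0, 0.02], 0, 0], [[0, 0, 0.02], 0, 0], [[0, 0, 0], 0, 0]]'; python3 -m creep '[[[0, 0, 0.02], 0, 0], [[0, 0, 0.02], 0, 0], [[0, 0, 0], 0, 0]]'; python3 -m creep '[[[0, 0, 0.02], 0, 0], [[0, 0, 0.02], 0, 0], [[0, 0, 0], 0, 0]]'
```

```text
clock: 10.4
position: [0.4769, 0.2715, 0.1621]
ee_rot: [3.141, 0.014, -0.0]
force: [0.2, 1.0, -0.5]
width: 0.209
gripper_force: 45.0
clock: 10.7
position: [0.4769, 0.2716, 0.1602]
ee_rot: [3.142, 0.014, 0.0]
force: [0.6, 1.9, 2.1]
width: 0.206
gripper_force: 45.0
clock: 11.0
position: [0.4769, 0.2716, 0.1581]
ee_rot: [-3.142, -0.014, 0.0]
force: [0.6, 2.6, 2.4]
width: 0.21
gripper_force: 45.0
```

To row units: 0.001 m is 0.02.

```bash
python3 -m creep '[[[0, 0, 0.02], 0, 0], [[0, 0, 0], 0, 0]]'; python3 -m creep '[[[0, 0, 0.02], 0, 0], [[0, 0, 0], 0, 0]]'; python3 -m creep '[[[0, 0, 0.02], 0, 0], [[0, 0, 0], 0, 0]]'
```

```text
clock: 11.2
position: [0.4769, 0.2716, 0.1571]
ee_rot: [-3.142, -0.014, 0.0]
force: [0.4, 0.8, 2.9]
width: 0.208
gripper_force: 45.0
clock: 11.4
position: [0.4767, 0.2715, 0.156]
ee_rot: [3.141, 0.014, -0.001]
force: [0.1, 1.2, 1.3]
width: 0.209
gripper_force: 45.0
clock: 11.6
position: [0.4766, 0.2715, 0.1548]
ee_rot: [3.141, 0.014, -0.001]
force: [0.7, 0.8, -0.2]
width: 0.208
gripper_force: 45.0
```

```bash
python3 - <<'E'
from h import *
p=cams.get_image('side')
cv2.imwrite('pics/n.png',cv2.resize(p['image'][150:260,170:290],None,fx=5,fy=5,interpolation=cv2.INTER_CUBIC))
s=readout.observe()['position'];print(s,[np.round((proj(p,s-[0,0,d])[0]-[170,150]+.5)*5-.5) for d in(.066,)])
E
```

```text
[0.47659598 0.27148337 0.15481565] [array([309., 264.])]
```

View pics/n.png

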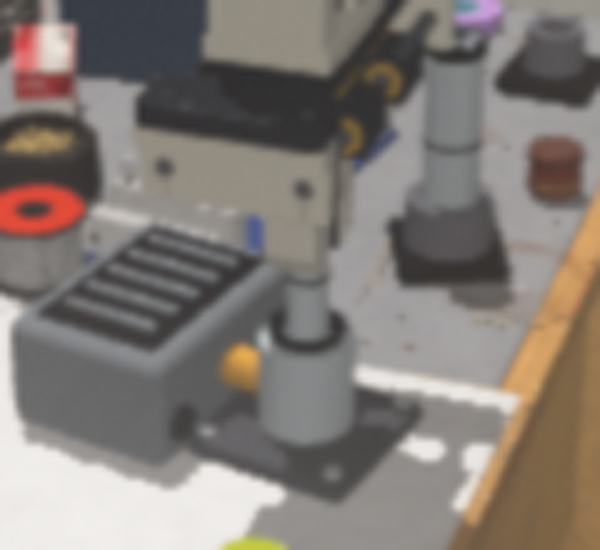

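The tube is in the bore and hasn't slipped in the grip (its ring mark is still just below the fingertips at (307,280)). I'll go on in 1 mm steps, reading the force while moving.

To row units: 0.001 m is 0.02.

```bash
python3 -m creep '[[[0, 0, 0.02], 0, 0]]'|egrep 'pos|force: \['; python3 -m creep '[[[0, 0, 0.02], 0, 0]]'|egrep 'pos|force: \['; python3 -m creep '[[[0, 0, 0.02], 0, 0]]'|egrep 'pos|force: \['; python3 -m creep '[[[0, 0, 0.02], 0, 0]]'|egrep 'pos|force: \['
```

```text
position: [0.477, 0.2716, 0.1543]
force: [0.6, 0.5, 2.7]
position: [0.477, 0.2716, 0.1533]
force: [0.3, 1.3, 4.4]
position: [0.4771, 0.2716, 0.1523]
force: [-0.7, 1.3, 4.3]
position: [0.4771, 0.2717, 0.1514]
force: [-0.5, 1.0, 3.3]
```

To row units: 0.001 m is 0.02.

```bash
python3 -m creep '[[[0, 0, 0.02], 0, 0]]'|egrep 'pos|force: \['; python3 -m creep '[[[0, 0, 0.02], 0, 0]]'|egrep 'pos|force: \['; python3 -m creep '[[[0, 0, 0.02], 0, 0]]'|egrep 'pos|force: \['
```

```text
position: [0.477, 0.2716, 0.1503]
force: [0.1, 0.8, 7.2]
position: [0.4771, 0.2717, 0.1494]
force: [0.9, 1.3, 4.5]
position: [0.4771, 0.2717, 0.1484]
force: [-0.1, 0.5, 6.3]
```

To row units: 0.001 m is 0.02.

```bash
python3 -m creep '[[[0, 0, 0.02], 0, 0]]'|egrep 'pos|force: \['; python3 -m creep '[[[0, 0, 0.02], 0, 0]]'|egrep 'pos|force: \['
```

```text
position: [0.4771, 0.2717, 0.1474]
force: [-0.5, -0.0, 5.6]
position: [0.4771, 0.2717, 0.1465]
force: [-0.4, -0.7, 9.5]
```

To row units: 0.0005 m is 0.01.

```bash
python3 -m creep '[[[0, 0, 0.01], 0, 0]]'|egrep 'pos|force: \['; python3 -m creep '[[[0, 0, 0.01], 0, 0]]'|egrep 'pos|force: \['
```

```text
position: [0.4773, 0.2719, 0.1462]
force: [-1.2, -0.0, 13.5]
position: [0.4775, 0.272, 0.1462]
force: [-0.5, -0.8, 15.9]
```

Position has stalled at 0.1462 while force climbs from about 5 to 16 N, so it's on the hard bottom. I'll dwell briefly.

To row units: 0.0003 m is 0.006.

```bash
python3 -m creep '[[[0, 0, 0], 0, 0]]'|egrep 'pos|force: \['; python3 -m creep '[[[0, 0, 0.006], 0, 0], [[0, 0, 0], 0, 0], [[0, 0, 0], 0, 0]]'|egrep 'pos|force: \['
```

```text
position: [0.4775, 0.2721, 0.1462]
force: [-0.4, -0.3, 13.5]
position: [0.4777, 0.2721, 0.1462]
force: [-1.1, 0.0, 15.5]
```

To row units: -0.04 m is -0.8, -0.03 m is -0.6.

```bash
python3 -m creep '[[[0, 0, 0], 0, 0.3], [[0, 0, 0], 0, 0.5], [[0, 0, 0], 0, 0.6], [[0, 0, 0], 0, 0.6], [[0, 0, 0], 0, 0.6], [[0, 0, 0], 0, 0.6]]' 
python3 -m creep '[[[0, 0, -0.2], 0, 0.7], [[0, 0, -0.6], 0, 0.7], [[0, 0, -0.8], 0, 0.7], [[0, 0, -0.8], 0, 0.7], [[0, 0, -0.6], 0, 0.7], [[0, 0, 0], 0, 0.7], [[0, 0, 0], 0, 0.7]]'
python3 - <<'E'
from h import *
p=cams.get_image('side')
cv2.imwrite('pics/e.png',cv2.resize(p['image'][110:260,160:310],None,fx=4,fy=4,interpolation=cv2.INTER_CUBIC))
print([np.round((proj(p,[.4772,.272,z])[0]-[160,110]+.5)*4-.5) for z in(.127,.058)])
E
```

```text
clock: 13.75
position: [0.4768, 0.2714, 0.1447]
ee_rot: [3.141, 0.014, -0.001]
force: [-0.2, 0.1, -0.2]
width: 0.595
gripper_force: 0.0
clock: 14.45
position: [0.477, 0.2717, 0.296]
ee_rot: [-3.141, -0.014, -0.003]
force: [-0.3, 0.5, -0.5]
width: 0.7
gripper_force: 0.0
[array([286., 306.]), array([285., 422.])]
```

View pics/e.png

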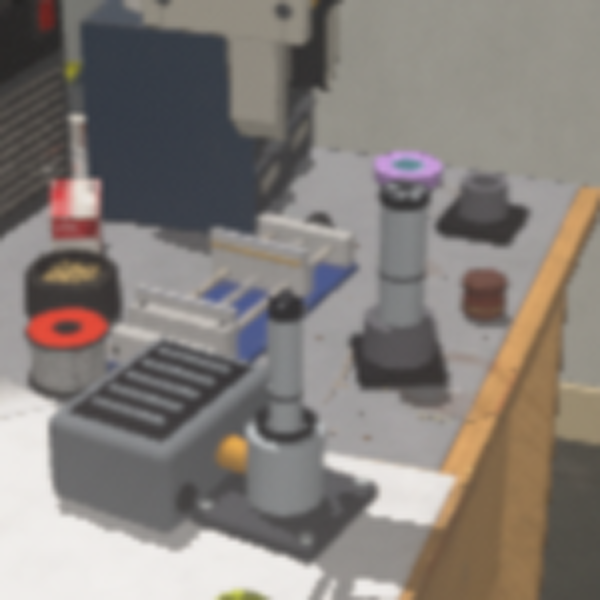

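The tube stands upright in the inlet, cap at (286,303) as predicted (286,306), gripper clear, and nothing else has been disturbed.

```bash
python3 -c "
from cell import workorder;print(workorder.sign_off())"
```

```text
the job is handed in; nothing more can be done
None
```

The thin tube is pushed through the seal and onto the valve's hard bottom (felt as a firm stop at about 16 N on the wrist), released and standing upright, with the other things left where they were; the job is handed in, and sign-off returned no verdict.

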